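Slide the locked length stop home

TASK

On the plywood slide jig, press the round lock button on the carriage with the fingertips and keep it held down while you push the carriage along its rails until it rests fully against the tall end stop (not the low cap at the other end), then let the button spring up and move clear. Work by pressing and pushing only: grasp and lift nothing, and leave the loose things around the jig where they lie.

Things in the scene. Friction and masses are not known exactly. Their poses are not given: they have to be found in the camera images.
- slide_base: jig: plywood board 310 x 120 x 12 mm, fixed to the bench, with two steel guide rails along its length; origin at the centre of the board's underside, on the bench top; own x runs along the rails, own z up
- stop_mid (a point): middle of the tall end stop: fixed aluminium block across one end of the rails, 94 mm wide, 25 thick along the rails with its rubber bumpers, top 60 mm above the bench; the point is 37 mm above the bench. It stands at the board's own +x or -x end (differs from start to start), 134.5 mm from the board's middle; at the other end is a fixed cap of the same thickness, only 30 mm high
- stop_carriage (a joint): travel of the carriage along the jig's own x, in m: 0 = mid-way, +0.08 = stopped at the +x end, -0.08 = at the -x end; starts at 0. A pin locks it in a toothed rack (10 mm pitch, 1 mm play; a tooth gap lies at each end of travel) unless the button is held down; then it slides with about 1.5 to 2 N. Push it by friction on the button or against a thumb wall
- lock_button (a joint): how far the button is pressed, in m: 0 = up (carriage locked), 0.006 = fully down on its stop; springs back; needs about 4 N to start and 7 N fully down. The lock lets go at about 0.003; let up on the way, its pin drops into the next tooth gap
- button_top (a point): centre of the top of the lock button: grey, round, 34 mm across, 53 mm above the bench when up, 47 when down. It is in the middle of the carriage: aluminium block 84 mm long, 92 wide, top 45 mm above the bench, and moves with it. Before and behind it (30 mm off) stand black thumb walls, 60 mm wide, 61 mm above the bench. Carriage against the end stop: this point is 54.5 mm from the stop's middle
- offcut_2: small loose wood offcut, 35 x 60 x 18 mm; origin at the centre of its underside; a bystander, to be left alone
- tape_roll: loose roll of insulating tape, 63 mm across, 19 mm high; origin at the centre of its underside; a bystander, to be left alone
- paint_tin_s: loose small paint tin, 57 mm across, 55 mm high; origin at the centre of its underside; a bystander, to be left alone
- tin_nails: loose round tin of nails, 72 mm across, 84 mm high; origin at the centre of its underside; a bystander, to be left alone
- sand_block: loose cork sanding block, 60 x 101 x 28 mm; origin at the centre of its underside; a bystander, to be left alone

How it is judged:
By the outcome, as a careful person would: the job done as asked, in the order asked, and still so for the second after the job is handed in, with the robot touching nothing.
It also fails if it takes over 32 s, if anything falls off the work surface, if the arm or the gripper's body presses on something with over 40 N, if the wrist force passes 120 N, or if a joint passes its speed limit or range.

ROBOT

A 7-joint arm with a two-finger parallel gripper is mounted at the origin on a cart in front of the work surface, level with it; the furniture and walls round the work are solid. World frame = base frame: x ahead of the robot, y to its left, z up, the work surface at z = 0. Lengths are in m, angles in rad, forces in N, time in s.
With the tool pointing down it reaches from about 0.425 to 0.875 m from the base axis. Payload 4.7 kg.
Tool frame: the origin (TCP) lies midway between the tips of the shut fingers; the grasp point (between the pads) lies 19 mm behind it (ctrl.grip_point_offset is the distance from the TCP to the grasp point, in m); z points along the fingers, y is the line along which they close (so a half turn about z gives the same grasp; the last joint's range is limited). The gripper opens to 87 mm and grips with 3 to 60 N. Pads are 19 mm wide; open, the fingers measure 117 mm over their backs; the gripper's body (75 mm by 190 mm) begins 51 mm behind the grasp point.
Start: joints at [1.12, 0.321, -0.07, 1.45, 0.023, 1.371, -0.057], TCP at [0.291, -0.581, 0.223] pointing down, gripper open.
Joint ranges: [-2.86, 2.86], [-0.3, 2.09], [-1.38, 1.24], [0.06, 2.45], [-1.56, 4.7], [0.09, 2.05], [-2.69, 2.69]. Speed limits (rad/s): [2.57, 2.57, 3.14, 3.14, 3.14, 3.14, 3.14].

INTERFACE

Orientations are given as a rotation vector (axis times angle).
In Python, from bench import ctrl gives the robot as it stands.
- The arm moves only by the tool move_arm, never from a script. Its argument "increments" is text: rows parted by semicolons, each of 7 numbers parted by spaces: the shift along the world's x, y, z in mm, then the turn, a rotation vector about the world's x, y, z in degrees, then the closure in counts, from 0 (fully open) to 255 (shut). A call has exactly 8 rows; each row shifts and turns the commanded pose from where the row before left it; what a row does not reach is not made up. A row lasts 1/12 s, in which the tool goes at most 41.7 mm and 7.16 degrees, less where a joint would pass 70% of its speed; a pose out of reach is approached as far as the arm can. A call with a gripper value outside its range is refused whole. The fingers move at their own pace and stop on an object; "grip_force" is the grip in N (left out, the last holds). Time passes only in rows, so rows that do not move let the fingers close, or fill a call up. It gives the time, the measured TCP pose, the force, the opening and the grip force at its end, in the units of the state.
- ctrl.get_state(): the state, without advancing time (a new reading comes with each control period).
- ctrl.get_image(name): name is "scene" or "top"; returns a dict with "frame" (480x640x3 uint8, red, green, blue), "depth" (480x640 float32, m along the optical axis (not along the pixel's ray), 0 where there is no reading), "fx", "fy", "cx", "cy" (pixels), "position" and "orientation" of the camera in the world. Camera axes: x right, y down, z forward; pixel columns grow to the right and rows downward; lengths in m; the calibration is good to about 2 mm. A picture is of the moment at which its call begins.
- ctrl.close_job(): hands the job in; it is judged then, once.
Trained networks look in a picture, given as the dict that the camera call returned (one of the last four; its "shot" number tells which), for a name from the list of things; names that differ only in an ending like _2 or _b are one class to them, and where a whole thing is asked for, a point or a joint stands for the part that bears it (a point fixed in the world has none). Each returns a list of dicts, best first, with "score" (0 to 1); they miss things now and then, are a little off and sometimes report something else, mostly with a low value. They report only what shows in the picture. A call takes as long as a camera call.
- ctrl.find_in(target, picture): "centre" ([x, y, z] in m, in world coordinates, good to about 4 mm: the middle of the surface that is visible of it).
- ctrl.silhouettes(target, picture): "region" (480x640 bool, what is visible of it).
The state is a dict: "time": time; "joint_positions": joint angles; "qd": joint speeds; "joint_torque": joint torques, N m; "position": TCP position; "tool_rot": TCP orientation; "ft_force": force on the tool from outside, world axes, zero at the start; "torque": the same for the moment, N m; "grip_width": opening from 0.0 (shut) to 1.0 (fully open); "grip_force": force on a finger pad.
Only numpy, scipy, OpenCV 4.12 (cv2) and the standard library are available. Lean on these libraries where they do the work, as an engineer would, in place of code of your own. Each camera call takes 0.05 s, during which the arm holds its last target. There are 200 camera calls.

## Working session

There is one attempt and no reset: what is moved stays moved. The work goes in short steps, Python scripts to look and compute and a tool call to move; the robot and the scene stay as the last step left them, time stands still between calls to the robot, and variables do not carry over. Pictures are saved under pics/ and viewed, at most 10 in all, crops included, and the job is handed in when it is done.

Besides the shell and the picture viewer there is one more tool, called after "Emit:" as a command line: name --argument value ..., lists and objects as JSON in quotes. move_arm: Moves the arm, as the interface text tells. Its arguments: {"type":"object","properties":{"increments":{"type":"string"},"grip_force":{"type":"number"}},"required":["increments"]}

```bash
mkdir -p pics
python3 - <<'E'
from bench import ctrl
import cv2, numpy as np
for n in ("top","scene"):
    p=ctrl.get_image(n); cv2.imwrite(f"pics/{n}0.png",p["frame"][:,:,::-1])
    print(n,np.round(p["position"],3),np.round(p["orientation"],3),p["fx"])
    for t in ("slide_base","button_top","stop_carriage","lock_button","paint_tin_s","tin_nails","sand_block","tape_roll","offcut_2"):
        try: print(t,[(np.round(d["centre"],3).tolist(),round(d["score"],2)) for d in ctrl.find_in(t,p)][:3])
        except Exception as e: print(t,e)
print(ctrl.get_state())
E
```

```text
top [ 0.199 -0.105  1.111] [-1.735  2.384 -0.341] 503.07120409891667
slide_base [([0.432, -0.257, 0.017], 0.69)]
button_top [([0.439, -0.268, 0.057], 0.43)]
stop_carriage [([0.438, -0.267, 0.043], 0.63)]
lock_button [([0.439, -0.266, 0.048], 0.68)]
paint_tin_s [([0.397, 0.037, 0.055], 0.92)]
tin_nails [([0.397, 0.181, 0.084], 0.83)]
sand_block [([0.401, -0.53, 0.021], 0.88)]
tape_roll [([0.546, -0.348, 0.018], 0.59)]
offcut_2 [([0.52, -0.155, 0.017], 0.83), ([0.432, -0.258, 0.018], 0.7)]
scene [-0.415  0.384  0.859] [-1.187  2.175 -1.087] 558.3422717772357
slide_base [([0.421, -0.224, 0.024], 0.72)]
button_top [([0.441, -0.262, 0.054], 0.66)]
stop_carriage [([0.426, -0.257, 0.043], 0.59)]
lock_button [([0.434, -0.266, 0.056], 0.58)]
paint_tin_s [([0.39, 0.044, 0.055], 0.97)]
tin_nails [([0.372, 0.198, 0.07], 0.59)]
sand_block [([0.435, -0.264, 0.054], 0.29)]
tape_roll [([0.563, -0.342, 0.012], 0.71)]
offcut_2 [([0.514, -0.154, 0.015], 0.57)]
{'time': 1.0, 'joint_positions': array([ 1.12008674,  0.32101218, -0.07008399,  1.45049895,  0.02257908,
        1.37077598, -0.05692133]), 'qd': array([-0.00090271,  0.00117967, -0.00013663,  0.00092843,  0.00066202,
        0.00076103,  0.00130312]), 'joint_torque': array([ 4.67018581e-04, -4.91106820e+01, -4.02864413e-01, -3.12772143e+01,
       -6.38521858e-02,  3.35518119e-02, -2.11530147e-05]), 'position': array([ 0.29135287, -0.58107712,  0.22257901]), 'tool_rot': array([ 3.05704679e+00,  7.23511201e-01, -7.94401325e-06]), 'ft_force': array([-0.57009797,  0.08347818, -0.00172409]), 'torque': array([0.02258003, 0.04032594, 0.0448894 ]), 'grip_force': 0.0, 'grip_width': 1.0031686544264187}
```

View pics/top0.png

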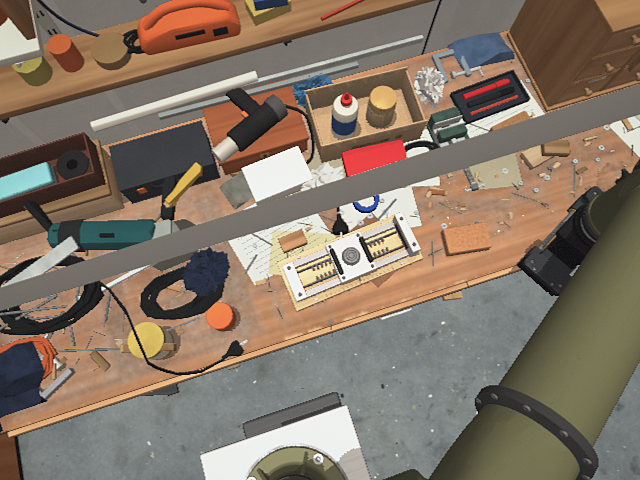

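View pics/scene0.png

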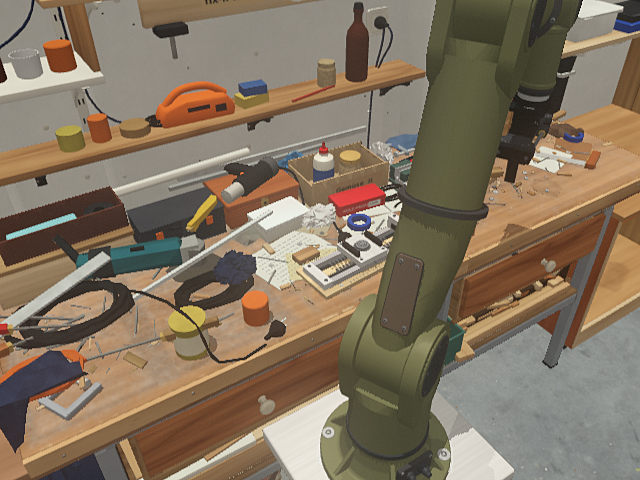

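The top view shows the jig from about (290,285) to (415,235), with the button at (351,256). A grey bar crosses the picture above it, so I need its height. Next I'll measure the jig axis and end heights from depth.

```bash
cat > h.py <<'E'
import numpy as np, cv2
from scipy.spatial.transform import Rotation as R
def cloud(p):
    v,u=np.mgrid[:480,:640]; d=p["depth"]
    c=np.stack([(u-p["cx"])/p["fx"]*d,(v-p["cy"])/p["fy"]*d,d],-1)
    return c@R.from_rotvec(p["orientation"]).as_matrix().T+p["position"]
E
python3 - <<'E'
from bench import ctrl
from h import *
p=ctrl.get_image("top"); P=cloud(p)
for u,v in((320,205),(200,240),(450,160),(60,275)): print("bar",np.round(P[v,u],3))
m=ctrl.silhouettes("slide_base",p)
for s in m[:2]: print(s["score"],s["region"].sum())
Q=P[np.hypot(P[...,0]-.437,P[...,1]+.266)<.17]
Q=Q[(Q[:,2]>.006)&(Q[:,2]<.075)]
# board = within 12mm layer & above, fit rect around region
reg=m[0]["region"]; B=P[reg]; B=B[(B[:,2]>.004)&(B[:,2]<.075)]
r=cv2.minAreaRect((B[:,:2]*1000).astype(np.float32)); print(r)
pts=cv2.boxPoints(r); e=[pts[1]-pts[0],pts[2]-pts[1]]; a=max(e,key=np.linalg.norm); a=a/np.linalg.norm(a)
if a[1]<0:a=-a
c=np.array(r[0])/1000; print("axis",a,np.degrees(np.arctan2(a[1],a[0])))
s=(Q[:,:2]-c)@a; t=(Q[:,:2]-c)@np.array([-a[1],a[0]])
for lo in np.arange(-.165,.166,.01):
    k=(s>=lo)&(s<lo+.01)&(abs(t)<.05); z=Q[k,2]
    if k.any(): print(round(lo,3),k.sum(),np.round(np.percentile(z,[10,50,90,98]),3))
cv2.imwrite("pics/c1.png",cv2.resize(p["frame"][190:330,260:450,::-1],None,fx=4,fy=4,interpolation=2))
E
```

```text
bar [ 0.199 -0.105  1.111]
bar [ 0.199 -0.105  1.111]
bar [ 0.199 -0.105  1.111]
bar [ 0.199 -0.105  1.111]
0.56 6175
((441.08349609375, -265.8536376953125), (122.90203094482422, 310.8318176269531), 4.8699846267700195)
axis [-0.08489497  0.9963899 ] 94.86998
-0.165 1 [0.007 0.007 0.007 0.007]
-0.155 13 [0.01  0.013 0.048 0.057]
-0.145 187 [0.056 0.06  0.063 0.066]
-0.135 350 [0.018 0.057 0.062 0.064]
-0.125 260 [0.01  0.024 0.045 0.053]
-0.115 183 [0.01  0.015 0.028 0.031]
-0.105 188 [0.011 0.015 0.028 0.03 ]
-0.095 169 [0.01  0.017 0.028 0.029]
-0.085 190 [0.01  0.02  0.028 0.03 ]
-0.075 192 [0.011 0.019 0.029 0.03 ]
-0.065 186 [0.011 0.022 0.028 0.03 ]
-0.055 135 [0.011 0.022 0.028 0.03 ]
-0.045 123 [0.032 0.056 0.062 0.064]
-0.035 243 [0.041 0.046 0.061 0.064]
-0.025 188 [0.041 0.045 0.048 0.051]
-0.015 200 [0.041 0.046 0.054 0.056]
-0.005 205 [0.041 0.047 0.054 0.056]
0.005 207 [0.043 0.046 0.053 0.056]
0.015 207 [0.042 0.045 0.048 0.049]
0.025 171 [0.042 0.047 0.061 0.063]
0.035 285 [0.012 0.043 0.061 0.063]
0.045 197 [0.011 0.019 0.028 0.03 ]
0.055 200 [0.011 0.019 0.028 0.03 ]
0.065 194 [0.01  0.019 0.028 0.03 ]
0.075 194 [0.01  0.017 0.027 0.03 ]
0.085 201 [0.01  0.015 0.028 0.03 ]
0.095 196 [0.011 0.015 0.028 0.031]
0.105 197 [0.011 0.015 0.028 0.03 ]
0.115 187 [0.011 0.025 0.031 0.032]
0.125 201 [0.014 0.03  0.033 0.034]
0.135 201 [0.016 0.03  0.033 0.033]
0.145 192 [0.009 0.012 0.027 0.031]
0.155 4 [0.007 0.007 0.008 0.008]
```

View pics/c1.png

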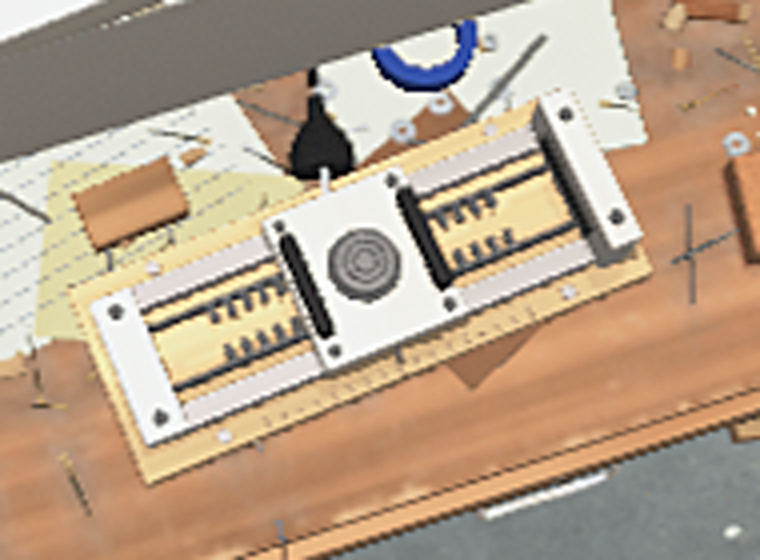

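The tall stop (z 0.060) is at the jig's -y end, so the push direction is about (0.085, -0.996). The button is near (0.440, -0.266). The bar is too close to the camera to give a depth reading, so it is well above the work. I'll shut the fingers and move over the button.

Emit:
move_arm --increments "9 20 0 0 0 -2.7 255;9 20 0 0 0 -2.7 255;9 20 0 0 0 -2.7 255;9 20 0 0 0 -2.7 255;9 20 0 0 0 -2.7 255;9 20 0 0 0 -2.7 255;9 20 0 0 0 -2.7 255;9 20 0 0 0 -2.8 255" --grip_force 20

```text
time: 1.77
position: [0.3637, -0.4201, 0.2227]
tool_rot: [3.138, 0.131, 0.0]
ft_force: [0.9, -1.0, -0.1]
grip_width: 0.478
grip_force: 0.0
```

Emit:
move_arm --increments "9 19 -10 0 0 0 255;9 19 -10 0 0 0 255;9 19 -10 0 0 0 255;9 19 -15 0 0 0 255;9 19 -15 0 0 0 255;10 20 -15 0 0 0 255;10 20 -15 0 0 0 255;9 15 -15 0 0 0 255"

```text
time: 2.43
position: [0.4381, -0.2692, 0.1172]
tool_rot: [3.139, 0.137, 0.001]
ft_force: [0.6, 0.5, 0.3]
grip_width: 0.003
grip_force: 0.0
```

Emit:
move_arm --increments "0 0 0 0 0 0 255;0 0 0 0 0 0 255;0 0 0 0 0 0 255;0 0 0 0 0 0 255;0 0 0 0 0 0 255;0 0 0 0 0 0 255;0 0 0 0 0 0 255;0 0 0 0 0 0 255"

```text
time: 3.1
position: [0.4373, -0.2715, 0.1178]
tool_rot: [3.138, 0.134, 0.0]
ft_force: [0.5, 0.6, 0.7]
grip_width: 0.006
grip_force: 0.0
```

Emit:
move_arm --increments "3 0 -10 0 0 0 255;0 1 -10 0 0 0 255;0 1 -10 0 0 0 255;0 0 -10 0 0 0 255;0 0 -10 0 0 0 255;0 0 -8 0 0 0 255;0 0 0 0 0 0 255;0 0 0 0 0 0 255"

```text
time: 3.77
position: [0.4399, -0.2688, 0.0588]
tool_rot: [-3.138, -0.135, 0.002]
ft_force: [0.1, 0.4, 0.5]
grip_width: 0.006
grip_force: 0.0
```

Run:
```python
from bench import ctrl
from h import *
p=ctrl.get_image("top"); cv2.imwrite("pics/c2.png",cv2.resize(p["frame"][190:330,260:450,::-1],None,fx=4,fy=4,interpolation=2))
```

```text
(no output)
```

View pics/c2.png

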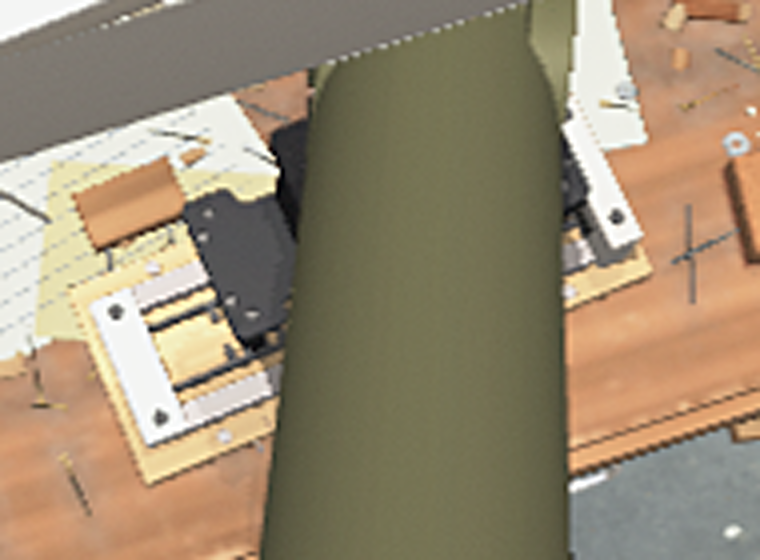

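The arm now hides the carriage, with the gripper body lined up along the rails and clear of both ends. Next I'll press the button.

Emit:
move_arm --increments "0 0 -2 0 0 0 255;0 0 -2 0 0 0 255;0 0 -2 0 0 0 255;0 0 -2 0 0 0 255;0 0 -2 0 0 0 255;0 0 0 0 0 0 255;0 0 0 0 0 0 255;0 0 0 0 0 0 255"

```text
time: 4.48
position: [0.4407, -0.2693, 0.0502]
tool_rot: [3.138, 0.135, 0.001]
ft_force: [-1.0, 0.8, 5.8]
grip_width: 0.009
grip_force: 2.7
```

Emit:
move_arm --increments "0 0 -1 0 0 0 255;0 0 -1 0 0 0 255;0 0 -1 0 0 0 255;0 0 -1 0 0 0 255;0 0 -1 0 0 0 255;0 0 0 0 0 0 255;0 0 0 0 0 0 255;0 0 0 0 0 0 255"

```text
time: 5.15
position: [0.4408, -0.2706, 0.0473]
tool_rot: [3.136, 0.134, 0.001]
ft_force: [-4.9, 1.0, 18.1]
grip_width: 0.012
grip_force: 8.9
```

Emit:
move_arm --increments "0.2 -3 0 0 0 0 255;0.3 -4 0 0 0 0 255;0.4 -5 0 0 0 0 255;0.4 -5 0 0 0 0 255;0.4 -5 0 0 0 0 255;0.4 -5 0 0 0 0 255;0.4 -5 0 0 0 0 255;0.4 -5 0 0 0 0 255"

```text
time: 5.82
position: [0.444, -0.3077, 0.0473]
tool_rot: [3.136, 0.134, 0.002]
ft_force: [-4.4, 0.7, 16.6]
grip_width: 0.004
grip_force: 8.2
```

Emit:
move_arm --increments "0.4 -5 0 0 0 0 255;0.4 -5 0 0 0 0 255;0.4 -5 0 0 0 0 255;0.4 -5 0 0 0 0 255;0.4 -5 0 0 0 0 255;0.4 -5 0 0 0 0 255;0.3 -4 0 0 0 0 255;0.2 -3 0 0 0 0 255"

```text
time: 6.48
position: [0.4471, -0.3449, 0.0473]
tool_rot: [3.136, 0.134, 0.003]
ft_force: [-4.2, 0.7, 14.9]
grip_width: 0.006
grip_force: 7.6
```

Emit:
move_arm --increments "0.2 -2 0 0 0 0 255;0.2 -2 0 0 0 0 255;0.2 -2 0 0 0 0 255;0.2 -2 0 0 0 0 255;0 -1 0 0 0 0 255;0 -1 0 0 0 0 255;0 0 0 0 0 0 255;0 0 0 0 0 0 255"

```text
time: 7.15
position: [0.4475, -0.3492, 0.0472]
tool_rot: [-3.133, -0.138, 0.002]
ft_force: [-7.1, 11.7, 23.1]
grip_width: 0.006
grip_force: 11.5
```

The carriage stopped after about 80 mm of travel with 12 N reaction, so it is at the stop. I'll ease the push and let the button up while still leaning lightly toward the stop.

Emit:
move_arm --increments "-0.5 2 0 0 0 0 255;-0.5 2 0 0 0 0 255;0 0 1 0 0 0 255;0 0 1 0 0 0 255;0 0 1 0 0 0 255;0 0 1 0 0 0 255;0 0 1 0 0 0 255;0 0 0 0 0 0 255"

```text
time: 7.82
position: [0.4474, -0.3491, 0.0508]
tool_rot: [3.138, 0.136, 0.004]
ft_force: [1.1, 1.5, 5.1]
grip_width: 0.007
grip_force: 2.5
```

Emit:
move_arm --increments "0 0 2 0 0 0 255;0 0 3 0 0 0 255;0 0 5 0 0 0 255;0 0 10 0 0 0 255;0 0 20 0 0 0 255;0 0 30 0 0 0 255;0 0 30 0 0 0 255;0 0 30 0 0 0 255"

```text
time: 8.48
position: [0.4451, -0.3489, 0.181]
tool_rot: [-3.138, -0.135, 0.002]
ft_force: [0.1, -1.0, -0.1]
grip_width: 0.002
grip_force: 0.0
```

Emit:
move_arm --increments "-8 -25 0 0 0 0 255;-8 -25 0 0 0 0 255;-8 -25 0 0 0 0 255;-8 -25 0 0 0 0 255;-8 -25 0 0 0 0 255;-8 -25 0 0 0 0 255;-8 -25 0 0 0 0 255;-8 -25 0 0 0 0 255"

```text
time: 9.15
position: [0.3808, -0.5501, 0.1798]
tool_rot: [-3.138, -0.134, 0.001]
ft_force: [0.2, 0.8, 0.2]
grip_width: 0.007
grip_force: 0.0
```

Run:
```python
from bench import ctrl
from h import *
p=ctrl.get_image("top"); cv2.imwrite("pics/c3.png",cv2.resize(p["frame"][190:330,260:450,::-1],None,fx=4,fy=4,interpolation=2))
P=cloud(p); c=np.array([.441,-.2659]); a=np.array([-.0849,.9964])
Q=P.reshape(-1,3); s=(Q[:,:2]-c)@a; t=(Q[:,:2]-c)@np.array([-a[1],a[0]])
for lo in np.arange(-.15,.0,.005):
    k=(s>=lo)&(s<lo+.005)&(abs(t)<.045)&(Q[:,2]<.075)&(Q[:,2]>.005)
    if k.any(): print(round(lo,3),k.sum(),np.round(np.percentile(Q[k,2],[10,50,90]),3))
for n in("lock_button","stop_carriage"): print(ctrl.find_in(n,p)[:2])
print(ctrl.get_state()["position"],ctrl.get_state()["time"])
```

```text
-0.15 1 [0.014 0.014 0.014]
-0.145 80 [0.058 0.06  0.062]
-0.14 88 [0.058 0.061 0.063]
-0.135 90 [0.058 0.06  0.063]
-0.13 178 [0.043 0.056 0.062]
-0.125 35 [0.042 0.046 0.059]
-0.12 75 [0.044 0.06  0.062]
-0.115 141 [0.044 0.055 0.062]
-0.11 92 [0.043 0.046 0.048]
-0.105 88 [0.043 0.045 0.048]
-0.1 85 [0.044 0.046 0.048]
-0.095 86 [0.043 0.047 0.054]
-0.09 86 [0.043 0.047 0.054]
-0.085 85 [0.043 0.047 0.054]
-0.08 97 [0.043 0.047 0.055]
-0.075 92 [0.043 0.046 0.055]
-0.07 94 [0.043 0.046 0.054]
-0.065 93 [0.043 0.046 0.049]
-0.06 92 [0.042 0.045 0.047]
-0.055 47 [0.043 0.046 0.051]
-0.05 89 [0.045 0.06  0.063]
-0.045 153 [0.015 0.053 0.062]
-0.04 159 [0.012 0.029 0.044]
-0.035 85 [0.011 0.02  0.027]
-0.03 80 [0.012 0.024 0.028]
-0.025 96 [0.011 0.02  0.027]
-0.02 80 [0.01  0.022 0.028]
-0.015 93 [0.011 0.02  0.029]
-0.01 81 [0.01  0.024 0.029]
-0.005 92 [0.011 0.019 0.029]
[{'centre': [0.4445, -0.3481, 0.0488], 'score': 0.57}]
[{'centre': [0.445, -0.347, 0.0418], 'score': 0.62}]
[ 0.37912165 -0.55131884  0.17916918] 9.3
```

View pics/c3.png

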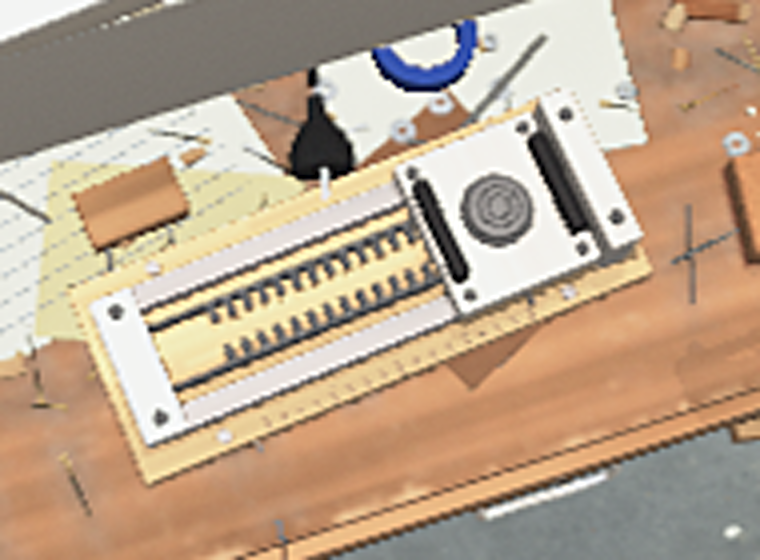

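The carriage lies flush against the tall stop, with its button at (497,210) in the crop and up at 0.054 m. The offcut and tape roll haven't moved, so I'll hand in.

```bash
python3 -c "
from bench import ctrl
print(ctrl.close_job())"
```

```text
the job is handed in; nothing more can be done
None
```

The job is handed in: the carriage rests against the tall end stop with its button sprung up, the arm is clear, and it finished at about 9.3 s with a peak force of about 23 N seen between moves.

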